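Find the filled objective by weight and show it

ROBOT

A 6-joint arm with a two-finger parallel gripper is mounted at the origin on the work surface. World frame = base frame: x ahead of the robot, y to its left, z up, the work surface at z = 0. Lengths are in m, angles in rad, forces in N, time in s.
With the tool pointing down it reaches from about 0.35 to 0.875 m from the base axis. Payload 4.2 kg.
Tool frame: the origin (TCP) lies midway between the tips of the shut fingers; the grasp point (between the pads) lies behind it (manip.pinch_z is the x of the grasp point in the tool frame, in m); x points along the fingers, z is the direction in which the jaws open and shut, and the axes are right-handed (so a half turn about x gives the same grasp; the last joint's range is limited). The gripper opens to 87 mm and grips with 3 to 60 N. Pads are 19 mm wide; open, the fingers measure 117 mm over their backs; the gripper's body (75 mm by 190 mm) begins 51 mm behind the grasp point.
Start: joints at [-0.94, 0.385, 0.008, 0, -1.194, -0.259], TCP at [0.227, -0.582, 0.223] pointing down, gripper open.
Joint ranges: [-3.14, 3.14], [-1.21, 2.06], [-1.07, 1.41], [-3.16, 2.05], [-2.99, -0.16], [-3.1, 3.1]. Speed limits (rad/s): [2.79, 2.79, 3.14, 3.14, 3.14, 3.14].

INTERFACE

Orientations are given as a rotation vector (axis times angle).
In Python, from station import manip, camera, camera_info, hand_in gives the robot as it stands. The module is installed in compiled form; this text tells all that it offers.
- The arm moves only by the tool drive_tool, never from a script. Its argument "targets" is a list of rows, each an object of numbers: "hand": the gripper command: -1 is fully open, 1 is shut, values between are in proportion; "dx", "dy", "dz": the shift along the tool's x, y, z in cm; "turn": the turn about the tool's x in rad. In form: [{"hand": .., "dx": .., "dy": .., "dz": .., "turn": ..}, ...]. A call has 1 to 20 rows; each row is the pose to reach, as a shift and turn from the pose measured when the call began, along the tool's axes at that moment; what a row does not reach only later rows make up. A row lasts 1/12 s, in which the tool goes at most 41.7 mm and 7.16 degrees, less where a joint would pass 70% of its speed; a pose out of reach is approached as far as the arm can. A call with a gripper value outside its range is refused whole. The fingers move at their own pace and stop on an object; "newtons" is the grip in N (left out, the last holds). Time passes only in rows, so rows that repeat a pose let the fingers close. It gives the time, the measured TCP pose, the force and the opening at its end, in the units of the state.
- manip.get_state(): the state, without advancing time (a new reading comes with each control period).
- camera(name): name is "scene" or "top" or "wrist"; returns the picture (480x640x3 uint8, red, green, blue); there is no depth.
- camera_info(name): a dict with "fx", "fy", "cx", "cy" (pixels), "cam_to_world" (4x4, takes a point from camera to world coordinates). Camera axes: x right, y up, looking along -z (the intrinsics and any distortion apply to the point x, -y, -z); pixel columns grow to the right and rows downward; lengths in m; the calibration is good to about 2 mm. A picture is of the moment at which its call begins: read the wrist's pose just before it. camera_info takes no time and is no camera call; for the wrist camera it gives the pose at the moment of the call.
- hand_in(): hands the job in, once; it reports no verdict.
The state is a dict: "t": time; "joints": joint angles; "joint_velocities": joint speeds; "tau": joint torques, N m; "tcp_pos": TCP position; "tool_rot": TCP orientation; "force": force on the tool from outside, world axes, zero at the start; "torque": the same for the moment, N m; "finger_gap": finger opening in m.
Only numpy, scipy, OpenCV 4.12 (cv2) and the standard library are available. Lean on these libraries where they do the work, as an engineer would, in place of code of your own. Each camera call takes 0.05 s, during which the arm holds its last target.

TASK

One of the two look-alike microscope objectives has its lenses in and is heavier; the other is an empty barrel. Lift the one on the robot's left a good 6 cm clear of its dish for a second to feel its weight, set it gently back in its own dish and let go, then lift the right one the same way. The program ends while the gripper is still holding the heavier one upright and still about 10 cm above the middle of the square light plate, not set down, with the lighter one standing in its own dish; keep both upright and leave everything else alone.

Things in the scene. Friction and masses are not known exactly. Their poses are not given: they have to be found in the camera images.
- left_objective: objective on the robot's left (+y), nose up in the left dish: aluminium barrel with a dark ring, 42 mm diameter up to 65 mm, then a 28 mm nose, 80 mm tall. Grip the barrel 15 to 50 mm above its base (60 N is safe). Origin: centre of its base; z up its axis. Looks like the other; one (which one varies) holds its lenses, the other is empty and at least 200 g lighter; both weigh under 0.5 kg.
- right_objective: objective on the robot's right (-y), nose up in the right dish: aluminium barrel with a dark ring, 42 mm diameter up to 65 mm, then a 28 mm nose, 80 mm tall. Grip the barrel 15 to 50 mm above its base (60 N is safe). Origin: centre of its base; z up its axis. Looks like the other; one (which one varies) holds its lenses, the other is empty and at least 200 g lighter; both weigh under 0.5 kg.
- left_dish: round shallow black parking dish on the robot's left (+y side), fixed, 74 mm across and 10 mm high; its flat floor is 4 mm above the bench and 54 mm across, so the 42 mm objective drops in with 6 mm play all round. Origin: centre of the underside; z up.
- right_dish: round shallow black parking dish on the robot's right (-y side), fixed, 74 mm across and 10 mm high; its flat floor is 4 mm above the bench and 54 mm across, so the 42 mm objective drops in with 6 mm play all round. Origin: centre of the underside; z up.
- light_plate: flat square light plate fixed on the bench beyond the two dishes, 100 x 100 mm, 12 mm thick, white lit face in a grey frame. Origin: centre of the underside; z up.
- eyepiece: bystander, loose: black eyepiece standing near the robot, 34 mm diameter, 48 mm tall; origin at its base centre
- petri_dish: bystander, loose: clear petri dish between the two parking dishes, 60 mm diameter, 14 mm high; origin at its base centre
- filter_cube: bystander, loose: black filter cube near the robot, 34 mm; origin at its base centre
- dropper_bottle: bystander, loose: amber bottle far left, 38 mm diameter, 85 mm tall; origin at its base centre
- jar: bystander, loose: glass jar far right, 54 mm diameter, 60 mm tall; origin at its base centre
- screwdriver: bystander, loose: screwdriver lying far right, 160 mm long; origin under its middle

How it is judged:
By the outcome, as a careful person would: the job done as asked, in the order asked, and still so for the second after the job is handed in, while the arm keeps its last pose, push and grip.
It also fails if it takes over 64 s, if anything falls off the work surface, if the arm or the gripper's body presses on something with over 40 N, if the wrist force passes 120 N, or if a joint passes its speed limit or range.

## Working session

There is one attempt and no reset: what is moved stays moved. The work goes in short steps, Python scripts to look and compute and a tool call to move; the robot and the scene stay as the last step left them, time stands still between calls to the robot, and variables do not carry over. Pictures are saved under pics/ and viewed, and the job is handed in when it is done.

Besides the shell and the picture viewer there is one more tool, called after "Emit:" in YAML: its name, and indented under it one key for each argument. drive_tool: Moves the arm, as the interface text tells. Its arguments: {"type":"object","properties":{"targets":{"type":"array","items":{"type":"object","properties":{"hand":{"type":"number"},"dx":{"type":"number"},"dy":{"type":"number"},"dz":{"type":"number"},"turn":{"type":"number"}}}},"newtons":{"type":"number"}},"required":["targets"]}

```bash
mkdir -p pics; python3 - <<'E'
from station import manip,camera,camera_info
import cv2,numpy as np
np.set_printoptions(precision=4,suppress=True)
s=manip.get_state(); print(s, manip.pinch_z)
for n in ["scene","top"]:
    cv2.imwrite(f"pics/{n}0.png",camera(n)[:,:,::-1]); print(camera_info(n))
E
```

```text
{'t': 0.0, 'joints': array([-0.9404,  0.3855,  0.0066, -0.0005, -1.194 , -0.2586]), 'joint_velocities': array([-0.0026, -0.0007, -0.0002, -0.0003,  0.0006,  0.0003]), 'tau': array([  0.0016, -39.0667,  18.7406,   4.2197,   0.0111,  -0.0002]), 'tcp_pos': array([ 0.2269, -0.5817,  0.2215]), 'tool_rot': array([-1.4755,  1.0087,  1.4788]), 'force': array([-0.44  ,  0.1265, -0.1579]), 'torque': array([ 0.0085,  0.0029, -0.0103]), 'finger_gap': 0.08662996102969348} -0.0187
{'fx': 451.4294108371638, 'fy': 451.4294108371638, 'cx': 307.37351754996337, 'cy': 231.31987683893198, 'cam_to_world': array([[-0.5475, -0.704 ,  0.4523,  0.8923],
       [ 0.8367, -0.4556,  0.3038,  0.2438],
       [-0.0078,  0.5448,  0.8385,  0.7349],
       [ 0.    ,  0.    ,  0.    ,  1.    ]])}
{'fx': 469.2884885168121, 'fy': 469.2884885168121, 'cx': 322.920329024134, 'cy': 231.6214040399173, 'cam_to_world': array([[-0.017 ,  0.9881, -0.153 ,  0.4018],
       [-0.999 , -0.0232, -0.0389, -0.0242],
       [-0.042 ,  0.1522,  0.9875,  0.9021],
       [ 0.    ,  0.    ,  0.    ,  1.    ]])}
```

View pics/scene0.png

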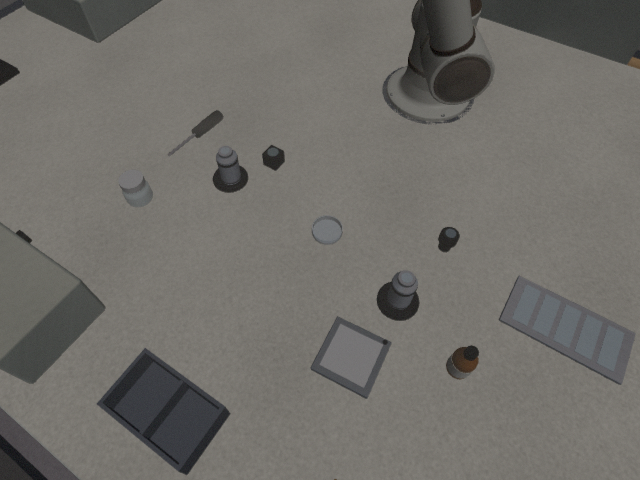

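View pics/top0.png

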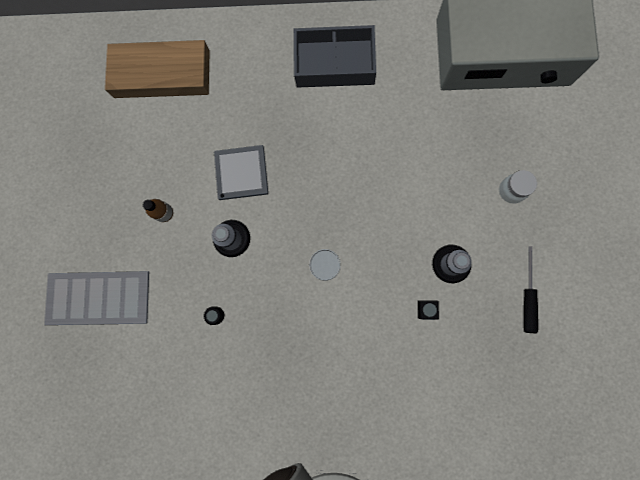

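```bash
python3 - <<'E'
import cv2,numpy as np
t=cv2.imread("pics/top0.png"); s=cv2.imread("pics/scene0.png")
def c(im,x,y,w=32):return cv2.resize(im[y-w:y+w,x-w:x+w],(400,400),interpolation=cv2.INTER_CUBIC)
o=np.vstack([np.hstack([c(t,231,235),c(t,452,262)])])
cv2.imwrite("pics/crops0.png",cv2.convertScaleAbs(o,alpha=1.8))
o=np.vstack([np.hstack([c(s,400,295),c(s,230,170)])])
cv2.imwrite("pics/crops1.png",cv2.convertScaleAbs(o,alpha=1.8))
E
```

```text
(no output)
```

View pics/crops0.png

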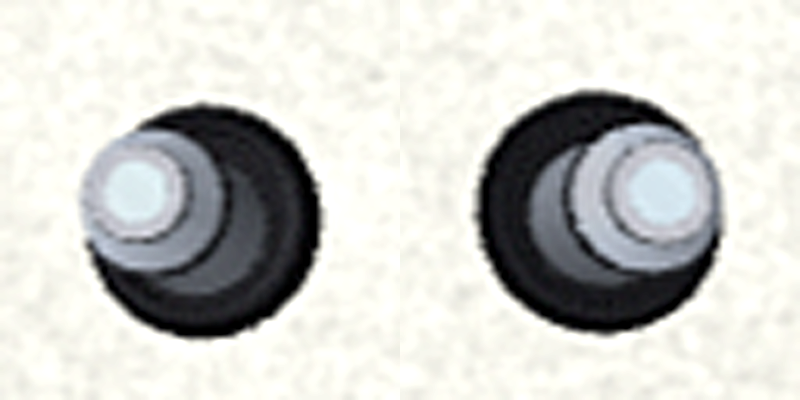

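View pics/crops1.png

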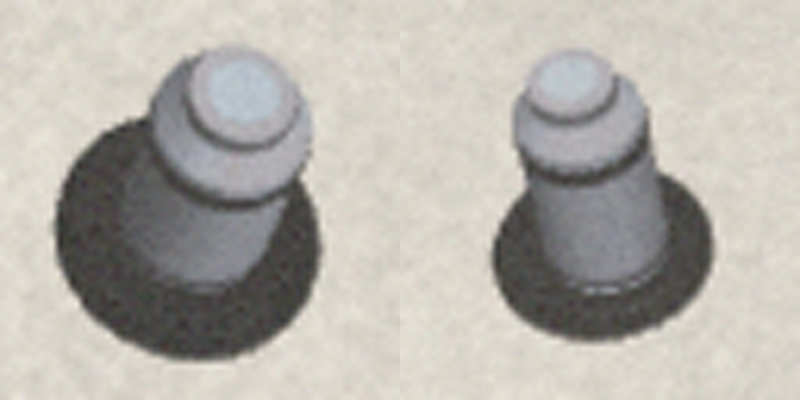

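```bash
cat > h.py <<'E'
import numpy as np
from station import camera_info
def px2w(n,u,v,z,info=None):
    i=info or camera_info(n);T=np.array(i["cam_to_world"])
    d=T[:3,:3]@np.array([(u-i["cx"])/i["fx"],-(v-i["cy"])/i["fy"],-1]);o=T[:3,3]
    return o+d*(z-o[2])/d[2]
E
python3 - <<'E'
from h import *
np.set_printoptions(precision=4,suppress=True)
for l,n,u,v,z in [("Lnose","top",220.4,232.8,.084),("Lsh","top",222.9,234.6,.069),("Ldish","top",231.6,238,.01),("Lnose","scene",406.8,277.8,.084),("Ldish","scene",397.7,300.5,.008),
 ("Rnose","top",461.2,260.3,.084),("Rsh","top",459.3,261.1,.069),("Rdish","top",451.6,263.4,.01),("Rnose","scene",225,151.2,.084),
 ("p","top",215,151,.012),("p","top",264,146,.012),("p","top",268,193,.012),("p","top",219,199,.012),
 ("ps","scene",340,318,.012),("ps","scene",391,343,.012),("ps","scene",365,395,.012),("ps","scene",312,367,.012),
 ("eyepiece","top",213,315,.048),("cube","top",428,310,.034),("petri","top",325,265,.01),("bottle","top",150,205,.085),("jar","top",521,183,.06),("driver","top",531,310,.02)]:
    print(l,n,px2w(n,u,v,z))
E
```

```text
Lnose top [0.5308 0.1908 0.084 ]
Lsh top [0.5297 0.1901 0.069 ]
Ldish top [0.5317 0.1882 0.01  ]
Lnose scene [0.5289 0.1912 0.084 ]
Ldish scene [0.535  0.1915 0.008 ]
Rnose top [ 0.4729 -0.2301  0.084 ]
Rsh top [ 0.4728 -0.2305  0.069 ]
Rdish top [ 0.4738 -0.2305  0.01  ]
Rnose scene [ 0.4726 -0.2285  0.084 ]
p top [0.7074 0.2234 0.012 ]
p top [0.7146 0.1251 0.012 ]
p top [0.6187 0.1171 0.012 ]
p top [0.6092 0.2136 0.012 ]
ps scene [0.619  0.1245 0.012 ]
ps scene [0.6108 0.2171 0.012 ]
ps scene [0.7062 0.2217 0.012 ]
ps scene [0.7146 0.1297 0.012 ]
eyepiece top [0.3861 0.2113 0.048 ]
cube top [ 0.3884 -0.1778  0.034 ]
petri top [0.4757 0.0081 0.01  ]
bottle top [0.5845 0.3199 0.085 ]
jar top [ 0.6131 -0.352   0.06  ]
driver top [ 0.3851 -0.3664  0.02  ]
```

```bash
cat >> h.py <<'E'
from station import manip
from scipy.spatial.transform import Rotation as Ro
def delta(p):
    s=manip.get_state();R=Ro.from_rotvec(s["tool_rot"]).as_matrix()
    return R.T@(np.array(p)-s["tcp_pos"])*100,R,s
E
python3 - <<'E'
from h import *
np.set_printoptions(precision=4,suppress=True)
d,R,s=delta([.530,.1905,.2215]);print(d);print(R)
E
```

```text
[  0.1198 -56.2876  60.9506]
[[-0.0008 -0.9317 -0.3631]
 [ 0.0017 -0.3631  0.9317]
 [-1.      0.0001  0.0019]]
```

Emit:
drive_tool:
  targets:
    - {"hand": -1, "dy": -1, "dz": 1}
    - {"hand": -1, "dy": -3, "dz": 3.2}
    - {"hand": -1, "dy": -6, "dz": 6.4}
    - {"hand": -1, "dy": -9, "dz": 9.6}
    - {"hand": -1, "dy": -12, "dz": 12.9}
    - {"hand": -1, "dy": -15, "dz": 16.1}
    - {"hand": -1, "dy": -18, "dz": 19.3}
    - {"hand": -1, "dy": -21, "dz": 22.6}
    - {"hand": -1, "dy": -24, "dz": 25.9}
    - {"hand": -1, "dy": -27, "dz": 29.1}
    - {"hand": -1, "dy": -30, "dz": 32.4}
    - {"hand": -1, "dy": -33, "dz": 35.6}
    - {"hand": -1, "dy": -36, "dz": 38.9}
    - {"hand": -1, "dy": -39, "dz": 42.1}
    - {"hand": -1, "dy": -42, "dz": 45.3}
    - {"hand": -1, "dy": -45, "dz": 48.6}
    - {"hand": -1, "dy": -48, "dz": 51.9}
    - {"hand": -1, "dy": -51, "dz": 55.1}
    - {"hand": -1, "dy": -53.5, "dz": 58}
    - {"hand": -1, "dy": -55, "dz": 59.5}
  newtons: 40

```text
$.targets[0]: bad value
```

```bash
python3 - <<'E'
from h import *
np.set_printoptions(precision=4,suppress=True)
d,R,s=delta([.530,.1905,.130]);print(d,s["t"],s["tcp_pos"]);print(R)
E
```

```text
[  9.2698 -56.2883  60.9333] 0.1 [ 0.2269 -0.5818  0.2216]
[[-0.0008 -0.9317 -0.3631]
 [ 0.0017 -0.3631  0.9317]
 [-1.      0.0001  0.0019]]
```

Emit:
drive_tool:
  targets:
    - {"hand": -1, "dx": 0, "dy": -1, "dz": 1, "turn": 0}
    - {"hand": -1, "dx": 0, "dy": -3, "dz": 3.2, "turn": 0}
    - {"hand": -1, "dx": 0, "dy": -6, "dz": 6.4, "turn": 0}
    - {"hand": -1, "dx": 0, "dy": -9, "dz": 9.6, "turn": 0}
    - {"hand": -1, "dx": 0, "dy": -12, "dz": 12.9, "turn": 0}
    - {"hand": -1, "dx": 0, "dy": -15, "dz": 16.1, "turn": 0}
    - {"hand": -1, "dx": 0, "dy": -18, "dz": 19.3, "turn": 0}
    - {"hand": -1, "dx": 0, "dy": -21, "dz": 22.6, "turn": 0}
    - {"hand": -1, "dx": 0, "dy": -24, "dz": 25.9, "turn": 0}
    - {"hand": -1, "dx": 0, "dy": -27, "dz": 29.1, "turn": 0}
    - {"hand": -1, "dx": 0, "dy": -30, "dz": 32.4, "turn": 0}
    - {"hand": -1, "dx": 0, "dy": -33, "dz": 35.6, "turn": 0}
    - {"hand": -1, "dx": 0, "dy": -36, "dz": 38.9, "turn": 0}
    - {"hand": -1, "dx": 0, "dy": -39, "dz": 42.1, "turn": 0}
    - {"hand": -1, "dx": 0, "dy": -42, "dz": 45.3, "turn": 0}
    - {"hand": -1, "dx": 0, "dy": -45, "dz": 48.6, "turn": 0}
    - {"hand": -1, "dx": 0, "dy": -48, "dz": 51.9, "turn": 0}
    - {"hand": -1, "dx": 0, "dy": -51, "dz": 55.1, "turn": 0}
    - {"hand": -1, "dx": 0, "dy": -53.5, "dz": 58, "turn": 0}
    - {"hand": -1, "dx": 0, "dy": -55, "dz": 59.5, "turn": 0}
  newtons: 40

```text
t: 1.77
tcp_pos: [0.5171, 0.1591, 0.2224]
tool_rot: [-1.476, 1.009, 1.48]
force: [1.1, -0.5, 0.1]
finger_gap: 0.087
```

```bash
python3 - <<'E'
from h import *
np.set_printoptions(precision=4,suppress=True)
d,R,s=delta([.530,.1905,.130]);print(d,s["t"],s["tcp_pos"]);print(R)
E
```

```text
[ 9.2404 -2.3521  2.4341] 1.7667 [0.5171 0.1591 0.2224]
[[-0.0015 -0.9315 -0.3637]
 [ 0.0016 -0.3637  0.9315]
 [-1.      0.0008  0.002 ]]
```

Emit:
drive_tool:
  targets:
    - {"hand": -1, "dx": 1, "dy": -1.2, "dz": 1.2, "turn": 0}
    - {"hand": -1, "dx": 3, "dy": -2.3, "dz": 2.4, "turn": 0}
    - {"hand": -1, "dx": 5, "dy": -2.35, "dz": 2.43, "turn": 0}
    - {"hand": -1, "dx": 6, "dy": -2.35, "dz": 2.43, "turn": 0}
    - {"hand": -1, "dx": 6, "dy": -2.35, "dz": 2.43, "turn": 0}
    - {"hand": -1, "dx": 6, "dy": -2.35, "dz": 2.43, "turn": 0}

```text
t: 2.27
tcp_pos: [0.5299, 0.1898, 0.1623]
tool_rot: [-1.476, 1.011, 1.48]
force: [-0.7, -0.2, 0.6]
finger_gap: 0.0872
```

```bash
python3 - <<'E'
from h import *
from station import camera
import cv2
np.set_printoptions(precision=4,suppress=True)
d,R,s=delta([.530,.1905,.026]);print(d,s["t"],s["tcp_pos"],s["force"])
i=camera_info("wrist");print(i)
cv2.imwrite("pics/w1.png",cv2.convertScaleAbs(camera("wrist")[:,:,::-1],alpha=1.5))
E
```

```text
[13.6287 -0.0612  0.0427] 2.2667 [0.5299 0.1898 0.1623] [-0.7467 -0.2398  0.5992]
{'fx': 413.6566100949178, 'fy': 413.6566100949178, 'cx': 317.26182225913317, 'cy': 244.31361255149852, 'cam_to_world': array([[-0.3634, -0.8986, -0.2457,  0.4628],
       [ 0.9316, -0.3502, -0.0973,  0.1639],
       [ 0.0014, -0.2643,  0.9644,  0.325 ],
       [ 0.    ,  0.    ,  0.    ,  1.    ]])}
```

View pics/w1.png

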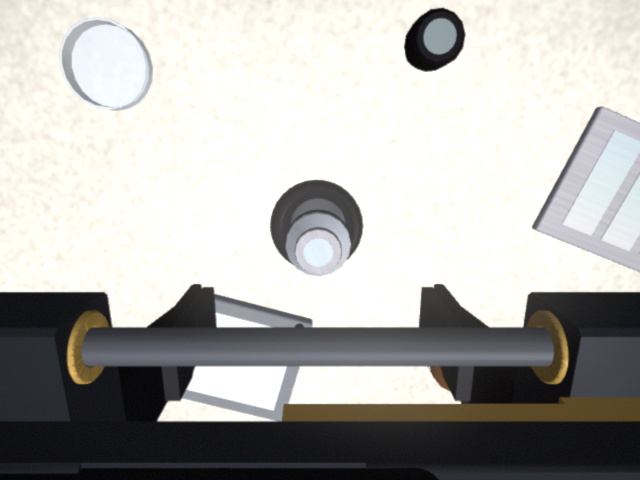

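```bash
python3 - <<'E'
from h import *
np.set_printoptions(precision=4,suppress=True)
print(px2w("wrist",318.5,251.5,.084),px2w("wrist",318,242,.069),px2w("wrist",316.5,225,.01))
E
```

```text
[0.5291 0.191  0.084 ] [0.5274 0.19   0.069 ] [0.5298 0.1899 0.01  ]
```

Emit:
drive_tool:
  targets:
    - {"hand": -1, "dx": 1, "dy": 0, "dz": 0.05, "turn": 0}
    - {"hand": -1, "dx": 3, "dy": 0, "dz": 0.1, "turn": 0}
    - {"hand": -1, "dx": 5, "dy": 0, "dz": 0.1, "turn": 0}
    - {"hand": -1, "dx": 7, "dy": 0, "dz": 0.1, "turn": 0}
    - {"hand": -1, "dx": 9, "dy": 0, "dz": 0.1, "turn": 0}
    - {"hand": -1, "dx": 11, "dy": 0, "dz": 0.1, "turn": 0}
    - {"hand": -1, "dx": 12.4, "dy": 0, "dz": 0.1, "turn": 0}
    - {"hand": -1, "dx": 13.2, "dy": 0, "dz": 0.1, "turn": 0}
    - {"hand": -1, "dx": 13.6, "dy": 0, "dz": 0.1, "turn": 0}
    - {"hand": -1, "dx": 13.6, "dy": 0, "dz": 0.1, "turn": 0}
    - {"hand": -1, "dx": 13.6, "dy": 0, "dz": 0.1, "turn": 0}

```text
t: 3.23
tcp_pos: [0.5308, 0.1915, 0.0282]
tool_rot: [-1.477, 1.007, 1.477]
force: [0.2, -0.1, 0.3]
finger_gap: 0.0869
```

```bash
python3 - <<'E'
from h import *
from station import camera
import cv2
np.set_printoptions(precision=4,suppress=True)
d,R,s=delta([.5297,.1907,.026]);print(d,s["t"],s["tcp_pos"],s["force"])
cv2.imwrite("pics/w2.png",cv2.convertScaleAbs(camera("wrist")[:,:,::-1],alpha=1.5))
E
```

```text
[ 0.2202  0.1313 -0.0367] 3.2333 [0.5308 0.1915 0.0282] [ 0.187  -0.0763  0.2917]
```

View pics/w2.png

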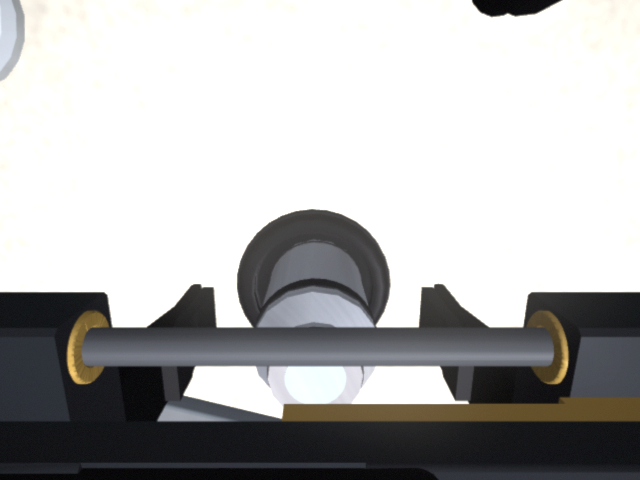

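Emit:
drive_tool:
  targets:
    - {"hand": -0.5, "dx": 0.2, "dy": 0.1, "dz": -0.05, "turn": 0}
    - {"hand": -0.2, "dx": 0.2, "dy": 0.1, "dz": -0.05, "turn": 0}
    - {"hand": 0, "dx": 0.2, "dy": 0.1, "dz": -0.05, "turn": 0}
    - {"hand": 0.05, "dx": 0.2, "dy": 0.1, "dz": -0.05, "turn": 0}
    - {"hand": 0.1, "dx": 0.2, "dy": 0.1, "dz": -0.05, "turn": 0}
    - {"hand": 0.2, "dx": 0.2, "dy": 0.1, "dz": -0.05, "turn": 0}
    - {"hand": 0.4, "dx": 0.2, "dy": 0.1, "dz": -0.05, "turn": 0}
    - {"hand": 1, "dx": 0.2, "dy": 0.1, "dz": -0.05, "turn": 0}
    - {"hand": 1, "dx": 0.2, "dy": 0.1, "dz": -0.05, "turn": 0}
    - {"hand": 1, "dx": 0.2, "dy": 0.1, "dz": -0.05, "turn": 0}
    - {"hand": 1, "dx": 0.2, "dy": 0.1, "dz": -0.05, "turn": 0}

```text
t: 4.2
tcp_pos: [0.5301, 0.1908, 0.0264]
tool_rot: [-1.477, 1.006, 1.477]
force: [-0.8, -0.1, -0.1]
finger_gap: 0.0411
```

```bash
python3 - <<'E'
from h import *
np.set_printoptions(precision=4,suppress=True)
d,R,s=delta([.5297,.1907,.026]);print(d,s["t"],s["tcp_pos"],s["force"],s["torque"],s["tau"]);print(R)
E
```

```text
[0.0413 0.0426 0.0065] 4.2 [0.5301 0.1908 0.0264] [-0.8446 -0.0884 -0.0732] [-0.0521  0.0153 -0.0125] [  0.0306 -38.4865  12.8187   2.8302  -0.0431   0.0022]
[[ 0.0017 -0.9315 -0.3636]
 [ 0.0029 -0.3636  0.9315]
 [-1.     -0.0026  0.002 ]]
```

Emit:
drive_tool:
  targets:
    - {"hand": 1, "dx": -0.4, "dy": 0, "dz": 0, "turn": 0}
    - {"hand": 1, "dx": -1.2, "dy": 0, "dz": 0, "turn": 0}
    - {"hand": 1, "dx": -2.2, "dy": 0, "dz": 0, "turn": 0}
    - {"hand": 1, "dx": -3.4, "dy": 0, "dz": 0, "turn": 0}
    - {"hand": 1, "dx": -4.6, "dy": 0, "dz": 0, "turn": 0}
    - {"hand": 1, "dx": -5.8, "dy": 0, "dz": 0, "turn": 0}
    - {"hand": 1, "dx": -7, "dy": 0, "dz": 0, "turn": 0}
    - {"hand": 1, "dx": -8, "dy": 0, "dz": 0, "turn": 0}
    - {"hand": 1, "dx": -8.7, "dy": 0, "dz": 0, "turn": 0}
    - {"hand": 1, "dx": -9, "dy": 0, "dz": 0, "turn": 0}
    - {"hand": 1, "dx": -9, "dy": 0, "dz": 0, "turn": 0}
    - {"hand": 1, "dx": -9, "dy": 0, "dz": 0, "turn": 0}
    - {"hand": 1, "dx": -9, "dy": 0, "dz": 0, "turn": 0}
    - {"hand": 1, "dx": -9, "dy": 0, "dz": 0, "turn": 0}
    - {"hand": 1, "dx": -9, "dy": 0, "dz": 0, "turn": 0}

```text
t: 5.45
tcp_pos: [0.5297, 0.1904, 0.1158]
tool_rot: [-1.477, 1.007, 1.478]
force: [0.2, -0.0, -1.6]
finger_gap: 0.0417
```

Emit:
drive_tool:
  targets:
    - {"hand": 1, "dx": 0, "dy": 0, "dz": 0, "turn": 0}
    - {"hand": 1, "dx": 0, "dy": 0, "dz": 0, "turn": 0}
    - {"hand": 1, "dx": 0, "dy": 0, "dz": 0, "turn": 0}
    - {"hand": 1, "dx": 0, "dy": 0, "dz": 0, "turn": 0}

```text
t: 5.78
tcp_pos: [0.5297, 0.1903, 0.1157]
tool_rot: [-1.477, 1.008, 1.478]
force: [0.4, -0.5, -1.3]
finger_gap: 0.0416
```

```bash
python3 - <<'E'
from h import *
from station import camera
import cv2
np.set_printoptions(precision=4,suppress=True)
for k in range(6):
    s=manip.get_state();print(s["t"],s["force"],s["torque"],s["tau"],s["tcp_pos"],s["finger_gap"])
    im=camera("wrist" if k<5 else "scene")
    if k==0: a=im
cv2.imwrite("pics/c3.png",cv2.convertScaleAbs(np.hstack([a[150:420,150:480],im[150:420,250:580]])[:,:,::-1],alpha=1.5))
E
```

```text
5.7833 [ 0.3695 -0.4757 -1.2832] [ 0.0199  0.0067 -0.0003] [ -0.001  -36.4284  16.1145   3.6656  -0.0847  -0.0004] [0.5297 0.1903 0.1157] 0.04157213683227613
5.8333 [-0.3309  0.123  -0.7506] [-0.0238  0.0447 -0.0188] [ -0.0004 -36.4336  16.123    3.6679  -0.0837  -0.0004] [0.5297 0.1904 0.1157] 0.04121861813991855
5.8833 [ 0.347   0.5838 -1.3747] [-0.0347 -0.0739 -0.03  ] [ -0.0001 -36.4406  16.1299   3.6694  -0.0832  -0.0004] [0.5297 0.1903 0.1157] 0.04136807679503479
5.9333 [ 1.4036 -0.4038 -1.1297] [ 0.0049 -0.0341 -0.0189] [ -0.0004 -36.4475  16.1342   3.6702  -0.0829  -0.0004] [0.5297 0.1904 0.1158] 0.041592846091251696
5.9833 [ 0.0362 -0.1088 -1.73  ] [0.0173 0.0161 0.0098] [  0.     -36.4545  16.1375   3.6708  -0.0827  -0.0004] [0.5297 0.1903 0.1158] 0.0412844311617638
6.0333 [-0.7309  0.4598 -2.1051] [-0.0159  0.0007  0.0331] [ -0.0001 -36.4608  16.1395   3.6709  -0.0827  -0.0004] [0.5297 0.1903 0.1158] 0.04149194671517741
```

View pics/c3.png

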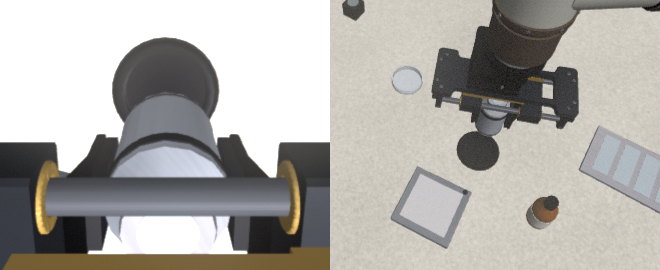

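Emit:
drive_tool:
  targets:
    - {"hand": 1, "dx": 0, "dy": 0, "dz": 0, "turn": 0}
    - {"hand": 1, "dx": 0, "dy": 0, "dz": 0, "turn": 0}
    - {"hand": 1, "dx": 0, "dy": 0, "dz": 0, "turn": 0}
    - {"hand": 1, "dx": 0.5, "dy": 0, "dz": 0, "turn": 0}
    - {"hand": 1, "dx": 1.5, "dy": 0, "dz": 0, "turn": 0}
    - {"hand": 1, "dx": 2.7, "dy": 0, "dz": 0, "turn": 0}
    - {"hand": 1, "dx": 3.9, "dy": 0, "dz": 0, "turn": 0}
    - {"hand": 1, "dx": 5.1, "dy": 0, "dz": 0, "turn": 0}
    - {"hand": 1, "dx": 6.3, "dy": 0, "dz": 0, "turn": 0}
    - {"hand": 1, "dx": 7.2, "dy": 0, "dz": 0, "turn": 0}
    - {"hand": 1, "dx": 7.8, "dy": 0, "dz": 0, "turn": 0}
    - {"hand": 1, "dx": 8.2, "dy": 0, "dz": 0, "turn": 0}
    - {"hand": 1, "dx": 8.4, "dy": 0, "dz": 0, "turn": 0}
    - {"hand": 1, "dx": 8.6, "dy": 0, "dz": 0, "turn": 0}
    - {"hand": 1, "dx": 8.7, "dy": 0, "dz": 0, "turn": 0}
    - {"hand": 1, "dx": 8.7, "dy": 0, "dz": 0, "turn": 0}
    - {"hand": 1, "dx": 8.7, "dy": 0, "dz": 0, "turn": 0}

```text
t: 7.5
tcp_pos: [0.53, 0.1907, 0.0292]
tool_rot: [-1.477, 1.006, 1.477]
force: [0.1, -0.3, -1.5]
finger_gap: 0.0414
```

```bash
python3 - <<'E'
from h import *
np.set_printoptions(precision=4,suppress=True)
d,R,s=delta([.5301,.1908,.0264]);print(d,s["t"],s["tcp_pos"],s["force"],s["torque"],s["tau"]);print(R)
E
```

```text
[ 0.2795 -0.0125  0.0064] 7.5 [0.53   0.1907 0.0292] [ 0.1143 -0.2599 -1.5098] [0.0427 0.0261 0.0301] [ -0.0025 -39.0959  13.2387   3.0132  -0.0823  -0.0005]
[[ 0.0014 -0.9316 -0.3636]
 [ 0.0026 -0.3636  0.9316]
 [-1.     -0.0022  0.0019]]
```

Still 2.8 mm above. Lower slowly, then check the force.

Emit:
drive_tool:
  targets:
    - {"hand": 1, "dx": 0.1, "dy": 0, "dz": 0, "turn": 0}
    - {"hand": 1, "dx": 0.15, "dy": 0, "dz": 0, "turn": 0}
    - {"hand": 1, "dx": 0.2, "dy": 0, "dz": 0, "turn": 0}
    - {"hand": 1, "dx": 0.25, "dy": 0, "dz": 0, "turn": 0}
    - {"hand": 1, "dx": 0.3, "dy": 0, "dz": 0, "turn": 0}
    - {"hand": 1, "dx": 0.3, "dy": 0, "dz": 0, "turn": 0}
    - {"hand": 1, "dx": 0.3, "dy": 0, "dz": 0, "turn": 0}
    - {"hand": 1, "dx": 0.3, "dy": 0, "dz": 0, "turn": 0}

```text
t: 8.17
tcp_pos: [0.53, 0.1907, 0.0264]
tool_rot: [-1.477, 1.006, 1.477]
force: [0.1, 0.4, 1.2]
finger_gap: 0.0415
```

Emit:
drive_tool:
  targets:
    - {"hand": 0.04, "dx": 0, "dy": 0, "dz": 0, "turn": 0}
    - {"hand": 0, "dx": 0, "dy": 0, "dz": 0, "turn": 0}
    - {"hand": -0.1, "dx": 0, "dy": 0, "dz": 0, "turn": 0}
    - {"hand": -0.4, "dx": 0, "dy": 0, "dz": 0, "turn": 0}
    - {"hand": -1, "dx": 0, "dy": 0, "dz": 0, "turn": 0}
    - {"hand": -1, "dx": 0, "dy": 0, "dz": 0, "turn": 0}
    - {"hand": -1, "dx": 0, "dy": 0, "dz": 0, "turn": 0}
    - {"hand": -1, "dx": 0, "dy": 0, "dz": 0, "turn": 0}
    - {"hand": -1, "dx": 0, "dy": 0, "dz": 0, "turn": 0}

```text
t: 8.92
tcp_pos: [0.5301, 0.1907, 0.0264]
tool_rot: [-1.477, 1.006, 1.477]
force: [-0.1, 0.4, -0.2]
finger_gap: 0.0799
```

Emit:
drive_tool:
  targets:
    - {"hand": -1, "dx": -1, "dy": 0, "dz": 0, "turn": 0}
    - {"hand": -1, "dx": -3, "dy": 0, "dz": 0, "turn": 0}
    - {"hand": -1, "dx": -5.5, "dy": 0, "dz": 0, "turn": 0}
    - {"hand": -1, "dx": -8.5, "dy": 0, "dz": 0, "turn": 0}
    - {"hand": -1, "dx": -11.5, "dy": 0, "dz": 0, "turn": 0}
    - {"hand": -1, "dx": -13, "dy": 0, "dz": 0, "turn": 0}
    - {"hand": -1, "dx": -14, "dy": 0, "dz": 0, "turn": 0}
    - {"hand": -1, "dx": -14, "dy": 0, "dz": 0, "turn": 0}

```text
t: 9.58
tcp_pos: [0.5309, 0.1909, 0.1694]
tool_rot: [-1.478, 1.001, 1.474]
force: [0.0, 0.3, 0.0]
finger_gap: 0.0868
```

```bash
python3 - <<'E'
from h import *
from station import camera
import cv2
np.set_printoptions(precision=4,suppress=True)
d,R,s=delta([.4728,-.2298,.165]);print(d,s["t"],s["tcp_pos"],s["force"])
cv2.imwrite("pics/w4.png",cv2.convertScaleAbs(camera("wrist")[:,:,::-1],alpha=1.5))
E
```

```text
[  0.1729  20.7273 -37.0756] 9.5833 [0.5309 0.1909 0.1694] [0.0207 0.3017 0.0106]
```

View pics/w4.png

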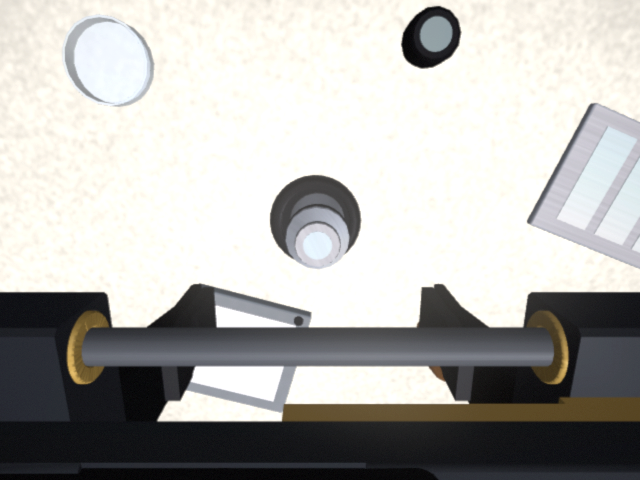

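Emit:
drive_tool:
  targets:
    - {"hand": -1, "dx": 0, "dy": 0.5, "dz": -1, "turn": 0}
    - {"hand": -1, "dx": 0, "dy": 1.7, "dz": -3, "turn": 0}
    - {"hand": -1, "dx": 0, "dy": 3.4, "dz": -6, "turn": 0}
    - {"hand": -1, "dx": 0, "dy": 5, "dz": -9, "turn": 0}
    - {"hand": -1, "dx": 0, "dy": 6.7, "dz": -12, "turn": 0}
    - {"hand": -1, "dx": 0, "dy": 8.4, "dz": -15, "turn": 0}
    - {"hand": -1, "dx": 0, "dy": 10, "dz": -18, "turn": 0}
    - {"hand": -1, "dx": 0, "dy": 11.7, "dz": -21, "turn": 0}
    - {"hand": -1, "dx": 0, "dy": 13.4, "dz": -24, "turn": 0}
    - {"hand": -1, "dx": 0, "dy": 15, "dz": -27, "turn": 0}
    - {"hand": -1, "dx": 0, "dy": 16.8, "dz": -30, "turn": 0}
    - {"hand": -1, "dx": 0, "dy": 18.4, "dz": -33, "turn": 0}
    - {"hand": -1, "dx": 0, "dy": 19.8, "dz": -35.5, "turn": 0}
    - {"hand": -1, "dx": 0.1, "dy": 20.5, "dz": -36.7, "turn": 0}
    - {"hand": -1, "dx": 0.2, "dy": 20.7, "dz": -37.1, "turn": 0}
    - {"hand": -1, "dx": 0.2, "dy": 20.7, "dz": -37.1, "turn": 0}
    - {"hand": -1, "dx": 0.2, "dy": 20.7, "dz": -37.1, "turn": 0}

```text
t: 11.05
tcp_pos: [0.4711, -0.2301, 0.1624]
tool_rot: [-1.474, 1.005, 1.478]
force: [0.2, -0.2, 0.4]
finger_gap: 0.0871
```

```bash
python3 - <<'E'
from h import *
from station import camera
import cv2
np.set_printoptions(precision=4,suppress=True)
d,R,s=delta([.4728,-.2298,.026]);print(d,s["t"],s["tcp_pos"],s["force"]);print(R)
cv2.imwrite("pics/w5.png",cv2.convertScaleAbs(camera("wrist")[:,:,::-1],alpha=1.5))
E
```

```text
[13.6353 -0.1384 -0.0881] 11.05 [ 0.4711 -0.2301  0.1624] [ 0.23   -0.1578  0.3983]
[[ 0.0006 -0.9318 -0.3631]
 [ 0.0047 -0.363   0.9318]
 [-1.     -0.0023  0.0042]]
```

View pics/w5.png

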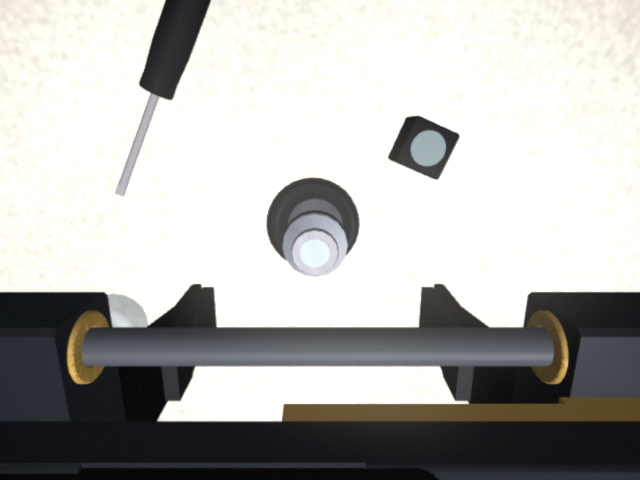

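```bash
python3 - <<'E'
from h import *
np.set_printoptions(precision=4,suppress=True)
print(px2w("wrist",315,253,.084),px2w("wrist",314,223,.01))
print(px2w("wrist",125,310,.06))
E
```

```text
[ 0.4718 -0.2303  0.084 ] [ 0.4702 -0.2318  0.01  ]
[ 0.565  -0.3357  0.06  ]
```

Emit:
drive_tool:
  targets:
    - {"hand": -1, "dx": 1, "dy": 0, "dz": 0, "turn": 0}
    - {"hand": -1, "dx": 3, "dy": -0.1, "dz": -0.05, "turn": 0}
    - {"hand": -1, "dx": 5, "dy": -0.1, "dz": -0.05, "turn": 0}
    - {"hand": -1, "dx": 7, "dy": -0.1, "dz": -0.05, "turn": 0}
    - {"hand": -1, "dx": 9, "dy": -0.1, "dz": -0.05, "turn": 0}
    - {"hand": -1, "dx": 11, "dy": -0.1, "dz": -0.05, "turn": 0}
    - {"hand": -1, "dx": 12.4, "dy": -0.1, "dz": -0.05, "turn": 0}
    - {"hand": -1, "dx": 13.2, "dy": -0.1, "dz": -0.05, "turn": 0}
    - {"hand": -1, "dx": 13.6, "dy": -0.1, "dz": -0.05, "turn": 0}
    - {"hand": -1, "dx": 13.6, "dy": -0.1, "dz": -0.05, "turn": 0}
    - {"hand": -1, "dx": 13.6, "dy": -0.1, "dz": -0.05, "turn": 0}

```text
t: 12.02
tcp_pos: [0.4734, -0.229, 0.0272]
tool_rot: [-1.477, 1.004, 1.478]
force: [-0.2, 0.2, -0.3]
finger_gap: 0.0873
```

```bash
python3 - <<'E'
from h import *
from station import camera
import cv2
np.set_printoptions(precision=4,suppress=True)
d,R,s=delta([.4722,-.230,.026]);print(d,s["t"],s["tcp_pos"],s["force"]);print(R)
cv2.imwrite("pics/w6.png",cv2.convertScaleAbs(camera("wrist")[:,:,::-1],alpha=1.5))
E
```

```text
[ 0.1145  0.1464 -0.0516] 12.0167 [ 0.4734 -0.229   0.0272] [-0.2293  0.2115 -0.3032]
[[ 0.0023 -0.9311 -0.3648]
 [ 0.0042 -0.3648  0.9311]
 [-1.     -0.0037  0.0031]]
```

View pics/w6.png

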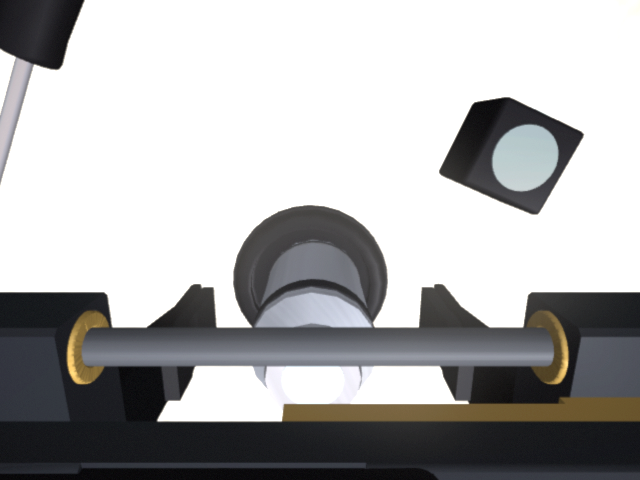

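Emit:
drive_tool:
  targets:
    - {"hand": -0.5, "dx": 0.05, "dy": 0.1, "dz": -0.15, "turn": 0}
    - {"hand": -0.2, "dx": 0.1, "dy": 0.1, "dz": -0.15, "turn": 0}
    - {"hand": 0, "dx": 0.1, "dy": 0.1, "dz": -0.15, "turn": 0}
    - {"hand": 0.05, "dx": 0.1, "dy": 0.1, "dz": -0.15, "turn": 0}
    - {"hand": 0.1, "dx": 0.1, "dy": 0.1, "dz": -0.15, "turn": 0}
    - {"hand": 0.2, "dx": 0.1, "dy": 0.1, "dz": -0.15, "turn": 0}
    - {"hand": 0.4, "dx": 0.1, "dy": 0.1, "dz": -0.15, "turn": 0}
    - {"hand": 1, "dx": 0.1, "dy": 0.1, "dz": -0.15, "turn": 0}
    - {"hand": 1, "dx": 0.1, "dy": 0.1, "dz": -0.15, "turn": 0}
    - {"hand": 1, "dx": 0.1, "dy": 0.1, "dz": -0.15, "turn": 0}
    - {"hand": 1, "dx": 0.1, "dy": 0.1, "dz": -0.15, "turn": 0}
  newtons: 50

```text
t: 12.98
tcp_pos: [0.4731, -0.2308, 0.0265]
tool_rot: [-1.477, 1.004, 1.477]
force: [-0.7, 0.8, 1.3]
finger_gap: 0.0414
```

Emit:
drive_tool:
  targets:
    - {"hand": 1, "dx": -0.4, "dy": 0, "dz": 0, "turn": 0}
    - {"hand": 1, "dx": -1.2, "dy": 0, "dz": 0, "turn": 0}
    - {"hand": 1, "dx": -2.2, "dy": 0, "dz": 0, "turn": 0}
    - {"hand": 1, "dx": -3.4, "dy": 0, "dz": 0, "turn": 0}
    - {"hand": 1, "dx": -4.6, "dy": 0, "dz": 0, "turn": 0}
    - {"hand": 1, "dx": -5.8, "dy": 0, "dz": 0, "turn": 0}
    - {"hand": 1, "dx": -7, "dy": 0, "dz": 0, "turn": 0}
    - {"hand": 1, "dx": -8, "dy": 0, "dz": 0, "turn": 0}
    - {"hand": 1, "dx": -8.7, "dy": 0, "dz": 0, "turn": 0}
    - {"hand": 1, "dx": -9, "dy": 0, "dz": 0, "turn": 0}
    - {"hand": 1, "dx": -9, "dy": 0, "dz": 0, "turn": 0}
    - {"hand": 1, "dx": -9, "dy": 0, "dz": 0, "turn": 0}
    - {"hand": 1, "dx": -9, "dy": 0, "dz": 0, "turn": 0}
    - {"hand": 1, "dx": -9, "dy": 0, "dz": 0, "turn": 0}
    - {"hand": 1, "dx": -9, "dy": 0, "dz": 0, "turn": 0}
    - {"hand": 1, "dx": -9, "dy": 0, "dz": 0, "turn": 0}
    - {"hand": 1, "dx": -9, "dy": 0, "dz": 0, "turn": 0}
    - {"hand": 1, "dx": -9, "dy": 0, "dz": 0, "turn": 0}
    - {"hand": 1, "dx": -9, "dy": 0, "dz": 0, "turn": 0}

```text
t: 14.57
tcp_pos: [0.4729, -0.2312, 0.1164]
tool_rot: [-1.477, 1.004, 1.477]
force: [0.6, 0.5, -4.9]
finger_gap: 0.0413
```

```bash
python3 - <<'E'
from h import *
from station import camera
import cv2
np.set_printoptions(precision=4,suppress=True)
for k in range(7):
    s=manip.get_state();print(s["t"],s["force"],s["torque"],s["tau"],s["tcp_pos"],s["finger_gap"])
    im=camera("wrist" if k<6 else "scene")
    if k==0: a=im
cv2.imwrite("pics/c7.png",cv2.convertScaleAbs(np.hstack([a[150:420,150:480],im[50:320,80:410]])[:,:,::-1],alpha=1.5))
E
```

```text
14.5667 [ 0.5781  0.5213 -4.945 ] [-0.0066 -0.0248  0.0482] [ -0.0005 -34.7205  16.7343   3.9884  -0.0511  -0.0005] [ 0.4729 -0.2312  0.1164] 0.04131091756693288
14.6167 [-0.3253 -0.3873 -4.6359] [0.0003 0.0486 0.0063] [ -0.001  -34.7235  16.7384   3.9892  -0.0507  -0.0005] [ 0.4729 -0.2312  0.1164] 0.04117662072942426
14.6667 [-0.4903 -0.804  -3.9827] [ 0.0164  0.0005 -0.0142] [ -0.0002 -34.7277  16.7416   3.9897  -0.0504  -0.0005] [ 0.4729 -0.2312  0.1165] 0.04149166007045148
14.7167 [-0.6169 -0.005  -4.5028] [-0.003   0.0547 -0.0062] [ -0.0001 -34.7325  16.7442   3.9902  -0.0502  -0.0005] [ 0.4729 -0.2312  0.1165] 0.041274696617045636
14.7667 [-0.4654  0.2317 -3.8087] [ 0.0182  0.0182 -0.0074] [  0.0012 -34.7372  16.746    3.9904  -0.0501  -0.0005] [ 0.4729 -0.2312  0.1165] 0.04132422301967907
14.8167 [ 0.2463 -0.7408 -4.744 ] [ 0.0242 -0.0277  0.0294] [ -0.0001 -34.7416  16.747    3.9908  -0.0501  -0.0005] [ 0.4729 -0.2312  0.1165] 0.041358351548033606
14.8667 [-0.0767  0.865  -5.998 ] [-0.0726  0.0162  0.0016] [  0.0006 -34.7458  16.7477   3.9907  -0.05    -0.0005] [ 0.4729 -0.2312  0.1165] 0.04101846363673485
```

View pics/c7.png

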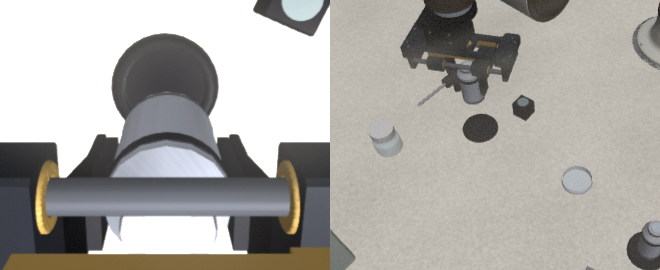

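```bash
python3 - <<'E'
from h import *
np.set_printoptions(precision=4,suppress=True)
d,R,s=delta([.6625,.1715,.134]);print(d)
E
```

```text
[ -1.5262 -32.3466  30.5889]
```

Emit:
drive_tool:
  targets:
    - {"hand": 1, "dx": 0, "dy": 0, "dz": 0, "turn": 0}
    - {"hand": 1, "dx": 0, "dy": 0, "dz": 0, "turn": 0}
    - {"hand": 1, "dx": 0, "dy": 0, "dz": 0, "turn": 0}
    - {"hand": 1, "dx": -0.5, "dy": 0, "dz": 0, "turn": 0}
    - {"hand": 1, "dx": -1.2, "dy": -0.5, "dz": 0.5, "turn": 0}
    - {"hand": 1, "dx": -1.8, "dy": -1.5, "dz": 1.4, "turn": 0}
    - {"hand": 1, "dx": -2, "dy": -3, "dz": 2.8, "turn": 0}
    - {"hand": 1, "dx": -2, "dy": -5, "dz": 4.7, "turn": 0}
    - {"hand": 1, "dx": -2, "dy": -7, "dz": 6.6, "turn": 0}
    - {"hand": 1, "dx": -2, "dy": -9, "dz": 8.5, "turn": 0}
    - {"hand": 1, "dx": -2, "dy": -11, "dz": 10.4, "turn": 0}
    - {"hand": 1, "dx": -2, "dy": -13, "dz": 12.3, "turn": 0}
    - {"hand": 1, "dx": -2, "dy": -15, "dz": 14.2, "turn": 0}
    - {"hand": 1, "dx": -2, "dy": -17, "dz": 16.1, "turn": 0}
    - {"hand": 1, "dx": -2, "dy": -19, "dz": 18, "turn": 0}
    - {"hand": 1, "dx": -2, "dy": -21, "dz": 19.9, "turn": 0}
    - {"hand": 1, "dx": -2, "dy": -23, "dz": 21.8, "turn": 0}
    - {"hand": 1, "dx": -2, "dy": -24.6, "dz": 23.3, "turn": 0}
    - {"hand": 1, "dx": -2, "dy": -25.6, "dz": 24.2, "turn": 0}
    - {"hand": 1, "dx": -2, "dy": -26, "dz": 24.6, "turn": 0}

```text
t: 16.58
tcp_pos: [0.6262, 0.0948, 0.1386]
tool_rot: [-1.479, 1.001, 1.478]
force: [0.6, -1.0, -4.9]
finger_gap: 0.0412
```

```bash
python3 - <<'E'
from h import *
np.set_printoptions(precision=4,suppress=True)
d,R,s=delta([.6625,.1715,.134]);print(d,s["tcp_pos"],s["finger_gap"]);print(R)
E
```

```text
[ 0.515  -6.1881  5.8072] [0.6262 0.0948 0.1386] 0.04115872014137272
[[ 0.0041 -0.9304 -0.3665]
 [ 0.0046 -0.3665  0.9304]
 [-1.     -0.0055  0.0027]]
```

Emit:
drive_tool:
  targets:
    - {"hand": 1, "dx": 0, "dy": -0.6, "dz": 0.5, "turn": 0}
    - {"hand": 1, "dx": 0.1, "dy": -1.5, "dz": 1.4, "turn": 0}
    - {"hand": 1, "dx": 0.2, "dy": -2.7, "dz": 2.5, "turn": 0}
    - {"hand": 1, "dx": 0.3, "dy": -4, "dz": 3.7, "turn": 0}
    - {"hand": 1, "dx": 0.4, "dy": -5, "dz": 4.7, "turn": 0}
    - {"hand": 1, "dx": 0.5, "dy": -5.8, "dz": 5.4, "turn": 0}
    - {"hand": 1, "dx": 0.5, "dy": -6.1, "dz": 5.7, "turn": 0}
    - {"hand": 1, "dx": 0.5, "dy": -6.2, "dz": 5.8, "turn": 0}
    - {"hand": 1, "dx": 0.5, "dy": -6.2, "dz": 5.8, "turn": 0}
    - {"hand": 1, "dx": 0.5, "dy": -6.2, "dz": 5.8, "turn": 0}
    - {"hand": 1, "dx": 0.5, "dy": -6.2, "dz": 5.8, "turn": 0}
    - {"hand": 1, "dx": 0.5, "dy": -6.2, "dz": 5.8, "turn": 0}
    - {"hand": 1, "dx": 0.5, "dy": -6.2, "dz": 5.8, "turn": 0}
    - {"hand": 1, "dx": 0.5, "dy": -6.2, "dz": 5.8, "turn": 0}

```text
t: 17.75
tcp_pos: [0.6626, 0.1712, 0.1343]
tool_rot: [-1.479, 1.001, 1.477]
force: [-0.3, -0.6, -4.3]
finger_gap: 0.0415
```

```bash
python3 - <<'E'
from h import *
from station import camera
import cv2
np.set_printoptions(precision=4,suppress=True)
d,R,s=delta([.6625,.1715,.134]);print(d,s["tcp_pos"],s["finger_gap"],s["force"],s["joint_velocities"]);print(R)
cv2.imwrite("pics/s8.png",cv2.convertScaleAbs(camera("scene")[:,:,::-1],alpha=1.5))
cv2.imwrite("pics/w8.png",cv2.convertScaleAbs(camera("wrist")[:,:,::-1],alpha=1.3))
cv2.imwrite("pics/t8.png",cv2.convertScaleAbs(camera("top")[:,:,::-1],alpha=1.5))
print(manip.get_state()["t"])
E
```

```text
[ 0.0327 -0.0046  0.0348] [0.6626 0.1712 0.1343] 0.0414826005226736 [-0.2962 -0.627  -4.3367] [ 0.0008  0.0019  0.0012 -0.0005 -0.0008 -0.0005]
[[ 0.0042 -0.9306 -0.3661]
 [ 0.0046 -0.3661  0.9306]
 [-1.     -0.0056  0.0028]]
17.9
```

View pics/s8.png

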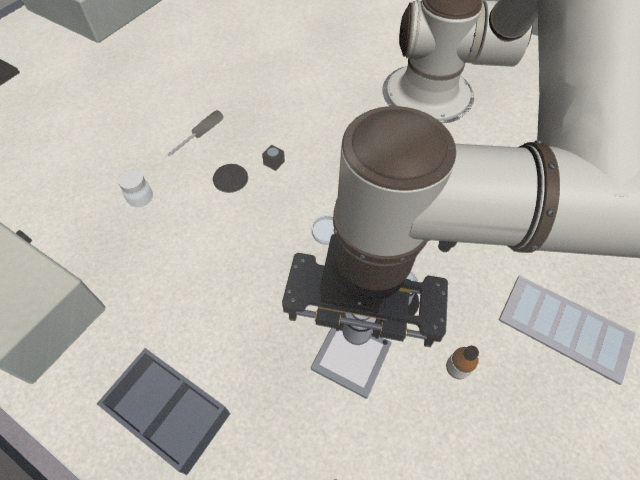

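View pics/w8.png

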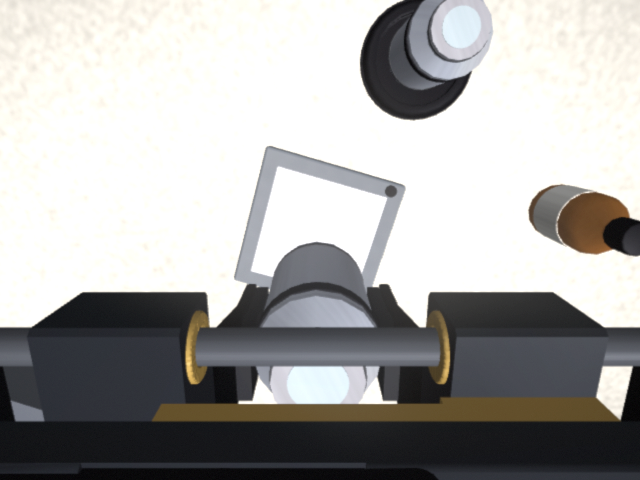

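View pics/t8.png

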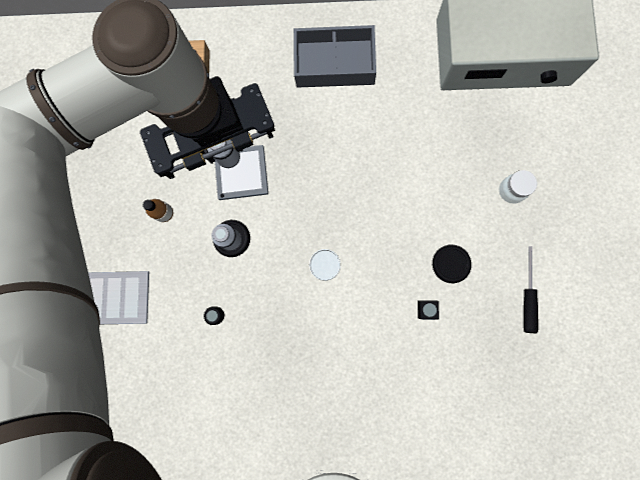

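```bash
python3 - <<'E'
from station import hand_in
print(hand_in())
E
```

```text
the job is handed in; nothing more can be done
None
```

I lifted the left objective about 9 cm, held it over a second, set it back in its own dish and let go. I then lifted the right one the same way. The wrist force read about 1.5 N for the left and 4.5 N for the right, so the right objective is the heavier one, by roughly 3 N (about 300 g).

The job was handed in at about 17.9 s with the right objective gripped at 50 N, still and within about 0.4° of upright. By the TCP reading it is at (0.663, 0.171), within about 1 mm of the plate centre I found in the images, with its base about 10 cm above the lit face.

The last pictures showed the left objective upright in its dish and the bystanders I could compare in their starting places. No check failed, but the plate centre differed by 3.5 mm in y between the top and scene cameras and I used the average. The force readings had about 1 N of noise, which is small next to the 3 N difference. The 10 cm height comes from the TCP reading and was not measured in a picture.

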